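# Tip over the wrong-handed rod-rest bracket

## Task

Three ribbed angle brackets are set out in a row on the plywood board, to be screwed down as rod rests all of one hand: ribbed end away from the robot, standing plate on the left. One is set out mirrored, with its standing plate on the right: tip that one over onto its other plate, so that it stands like the other two, ribbed end still away and still in its place in the row. Leave the other two as they are.

Things in the scene. Friction and masses are not known exactly. Their poses are not given: they have to be found in the camera images.
- board_top (a point): centre of the upper face of a fixed plywood board, 160 mm deep (its x, away from the robot) by 480 mm long (y, to the left), upper face 10 mm above the worktop. Three brackets stand on it in a row along y, about 150 mm apart; a spanner 8 mm high lies along its front edge
- bracket_1_rib (a point): grey-painted cast angle bracket, 0.2 kg: two plates 70 mm long, 60 wide, 5 thick joined as an L; a triangular rib 10 mm thick fills the L at one end only, flush with that end, reaching 57 mm out on each plate. Point: middle of the rib, 26 mm from both plates' outer faces, 30 mm from mid-length, just inside the sloping edge. x: along the bend to the ribbed end; from the bend one plate runs along -y, one along +z
- bracket_2_rib (a point): bracket of the same shape, point and axes as bracket_1. For any of the three: set out rightly, z points up (plate along z stands, on the left); set out mirrored, -y points up and z to the left (standing plate on the right). Either way x points away from the robot within 15 degrees and the point is 26 mm above the board
- bracket_3_rib (a point): bracket of the same shape, point and axes as bracket_1; any of the three places in the row may hold the mirrored one
Mind the look-alikes: they are no part of the job. What is shaped like the part that bears bracket_1_rib but purple is not meant.

How it is judged (in metres and radians):
At the end, for the whole second after the job is handed in: All three brackets stand on the board, standing plate on the left (upright within 6 degrees), ribbed end away (within 20 degrees of the board's x), rib 0 to 80 mm beyond the board's middle; the tipped one's rib within 100 mm of where it was, the others' within 20 mm (angle between each of bracket_1_rib, bracket_2_rib, bracket_3_rib's own z axis and vertical below 0.1 rad and angle between the x axis of each of bracket_1_rib, bracket_2_rib, bracket_3_rib and the x axis of board_top, either way round below 0.35 rad and z of bracket_1_rib in the frame of board_top between 0.021 and 0.031 m and x of bracket_1_rib in the frame of board_top between 0 and 0.08 m and distance of each of bracket_1_rib, bracket_3_rib from where it was at the start of the episode below 0.02 m and z of bracket_2_rib in the frame of board_top between 0.021 and 0.031 m and x of bracket_2_rib in the frame of board_top between 0 and 0.08 m and distance of bracket_2_rib from where it was at the start of the episode below 0.1 m and z of bracket_3_rib in the frame of board_top between 0.021 and 0.031 m and x of bracket_3_rib in the frame of board_top between 0 and 0.08 m and ((y of bracket_1_rib in the frame of bracket_2_rib below 0 m and y of bracket_2_rib in the frame of bracket_1_rib above 0 m) or (y of bracket_1_rib in the frame of bracket_2_rib above 0 m and y of bracket_2_rib in the frame of bracket_1_rib below 0 m))); the robot touches nothing.
It fails at once if a bracket that was set out rightly is picked up or pushed by more than 30 mm, or tipped (distance of bracket_1_rib from where it was at the start of the episode above 0.03 m or angle between bracket_1_rib's own z axis and vertical above 0.4 rad).
It fails at once if a bracket that was set out rightly is picked up or pushed by more than 30 mm, or tipped (distance of bracket_3_rib from where it was at the start of the episode above 0.03 m or angle between bracket_3_rib's own z axis and vertical above 0.4 rad).
It also fails if it takes over 35 s, if anything falls off the work surface, if the arm or the gripper's body presses on something with over 40 N, if the wrist force passes 120 N, or if a joint passes its speed limit or range.

## Robot

A 6-joint arm with a two-finger parallel gripper is mounted at the origin on a cart in front of the work surface, level with it; the furniture and walls round the work are solid. World frame = base frame: x ahead of the robot, y to its left, z up, the work surface at z = 0. Lengths are in mm, angles in rad, forces in N, time in s.
With the tool pointing down it reaches from about 375 to 925 mm from the base axis. Payload 5.7 kg.
Tool frame: the origin (TCP) lies on the centre line of the jaws, within the pads' length; the fingertips stand 14 mm ahead of it and the grasp point (between the pads) lies 5 mm behind it; y points along the fingers, x is the direction in which the jaws open and shut, and the axes are right-handed (so a half turn about y gives the same grasp; the last joint's range is limited). The gripper opens to 85 mm and grips with 20 to 120 N. Pads are 22 mm wide; open, the fingers measure 114 mm over their backs; the gripper's body (76 mm by 85 mm) begins 54 mm behind the grasp point. The pads swing forward as they close: fully open they stand 13 mm farther back than shut.
Start: joints at [-1.348, 0.359, 1.51, -0, 1.272, -0.115], TCP at [198.832, -566.066, 245.267] pointing down, gripper open.
Joint ranges: [-2.97, 2.97], [-1.01, 2.36], [0.21, 2.38], [-0.96, 4.11], [0.2, 2.71], [-2.98, 2.98]. Speed limits (rad/s): [2.39, 2.39, 3.14, 3.14, 3.14, 3.14].

## Interface

Orientations are given as a rotation vector (axis times angle).
In Python, from station import bot gives the robot as it stands.
- The arm moves only by the shell command python3 -m creep 'ROWS' [OPENING] [FORCE]. ROWS is JSON, a list of rows, each a list of 2 entries, a list of its own where there are three numbers: the shift along the tool's x, y, z in mm, then the turn, a rotation vector about the tool's x, y, z in rad. A call has 1 to 5 rows; each row is the pose to reach, as a shift and turn from the pose measured when the call began, along the tool's axes at that moment; what a row does not reach only later rows make up. A row lasts 1/12 s, in which the tool goes at most 41.7 mm and 7.16 degrees, less where a joint would pass 70% of its speed; a pose out of reach is approached as far as the arm can. A call with a gripper value outside its range is refused whole. OPENING is the finger opening in mm, from 0 to 85.4, set as the call begins (- or left out, the last holds). The fingers move at their own pace and stop on an object; FORCE is the grip in N (left out, the last holds). Time passes only in rows, so rows that repeat a pose let the fingers close. It gives the time, the measured TCP pose, the force and the opening at its end, in the units of the state.
- bot.sense(): the state, without advancing time (a new reading comes with each control period).
- bot.snapshot(name): name is "scene" or "top"; returns (picture, depth): 420x560x3 uint8, red, green, blue; 420x560 float32, mm along the optical axis (not along the pixel's ray), 0 where there is no reading.
- bot.get_calibration(name): a dict with "fx", "fy", "cx", "cy" (pixels), "rvec" (rotation vector, rad) and "tvec" (3), from world to camera coordinates, as OpenCV has them. Camera axes: x right, y down, z forward; pixel columns grow to the right and rows downward; lengths in mm; the calibration is good to about 2 mm. A picture is of the moment at which its call begins. get_calibration takes no time and is no camera call.
- bot.finish_job(): hands the job in, once; it reports no verdict.
The state is a dict: "clock": time; "q": joint angles; "joint_velocities": joint speeds; "tau": joint torques, N m; "eef_pos": TCP position; "tool_rot": TCP orientation; "ft_force": force on the tool from outside, world axes, zero at the start; "moment": the same for the moment, N m; "width": finger opening in mm.
Only numpy, scipy, OpenCV 4.12 (cv2) and the standard library are available. Lean on these libraries where they do the work, as an engineer would, in place of code of your own. Each camera call takes 0.05 s, during which the arm holds its last target.

## Working session

There is one attempt and no reset: what is moved stays moved. The work goes in short steps, Python scripts to look and compute and a shell command to move; the robot and the scene stay as the last step left them, time stands still between calls to the robot, and variables do not carry over. Pictures are saved under pics/ and viewed, and the job is handed in when it is done.

```bash
ls; mkdir -p pics; python3 - <<'E'
from station import bot
import numpy as np, cv2
print(bot.sense())
for n in ("scene","top"):
    p,d=bot.snapshot(n); c=bot.get_calibration(n); print(n,c)
    cv2.imwrite(f"pics/{n}0.png",p[:,:,::-1]); np.savez(f"{n}0.npz",p=p,d=d,**{k:np.array(v) for k,v in c.items()})
E
```

```text
pics
{'clock': 0.0, 'q': array([-1.34809844e+00,  3.59498702e-01,  1.51141130e+00,  3.27126925e-06,
        1.27250175e+00, -1.15122791e-01]), 'joint_velocities': array([-7.01772716e-05,  5.99029746e-04,  2.49901636e-04, -7.54656246e-05,
       -1.22582161e-03, -1.31359055e-03]), 'tau': array([ 3.95324632e-04, -5.27629387e+01, -2.78617591e+01, -8.12701910e-05,
        1.32718190e-02, -1.68831468e-05]), 'eef_pos': array([ 198.69742529, -565.46474965,  244.46535587]), 'tool_rot': array([-1.34903937,  0.95778926, -0.95555301]), 'ft_force': array([ 0.39039528,  0.357681  , -0.10402013]), 'moment': array([ 0.03254031, -0.05019557,  0.01413847]), 'width': 85.28483757210923}
scene {'fx': 433.55217998141944, 'fy': 433.55217998141944, 'cx': 281.4946868559205, 'cy': 208.47516359212267, 'rvec': array([ 0.96969505, -2.53888301,  0.95380807]), 'tvec': array([411.56925134, 230.95067772, 772.9285915 ])}
top {'fx': 382.2606325209447, 'fy': 382.2606325209447, 'cx': 278.2576616506802, 'cy': 205.77141600513593, 'rvec': array([ 2.18855317, -2.12599948,  0.13037655]), 'tvec': array([ 86.93457251, 489.31249751, 846.67269023])}
```

View pics/scene0.png

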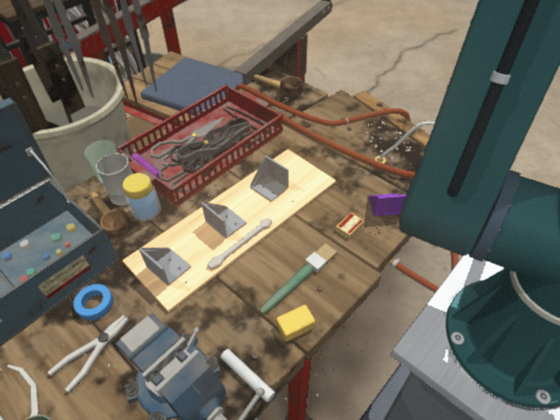

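View pics/top0.png

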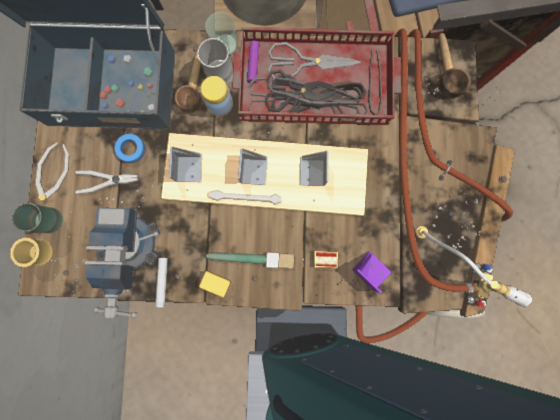

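The top view shows x up and y to the left. The brackets are at about (186,167), (253,168) and (314,170), and the right-hand one looks mirrored. I'll zoom in and measure.

```bash
cat > h.py <<'E'
import numpy as np, cv2
def load(f):
    z=np.load(f); return dict(z)
def world(z):
    d=z['d'].astype(float); v,u=np.mgrid[:d.shape[0],:d.shape[1]]
    P=np.stack([(u-z['cx'])/z['fx']*d,(v-z['cy'])/z['fy']*d,d],-1)
    R,_=cv2.Rodrigues(z['rvec']); return (P-z['tvec'])@R
def proj(z,X):
    K=np.array([[z['fx'],0,z['cx']],[0,z['fy'],z['cy']],[0,0,1.]])
    return cv2.projectPoints(np.array(X,float).reshape(-1,1,3),z['rvec'],z['tvec'],K,None)[0].reshape(-1,2)
def snap(n,tag):
    from station import bot
    p,d=bot.snapshot(n); c=bot.get_calibration(n)
    np.savez(f"{n}{tag}.npz",p=p,d=d,**{k:np.array(v) for k,v in c.items()})
    return load(f"{n}{tag}.npz")
def crop(z,name,x0,y0,w,h,s):
    cv2.imwrite(name,cv2.resize(z['p'][y0:y0+h,x0:x0+w,::-1],None,fx=s,fy=s,interpolation=cv2.INTER_CUBIC))
E
python3 - <<'E'
from h import *
t=load('top0.npz'); s=load('scene0.npz')
crop(t,'pics/t1.png',155,130,220,90,3.6); crop(s,'pics/s1.png',120,140,220,165,3.6)
W=world(t)
# height map of board region
np.set_printoptions(linewidth=250,precision=0,suppress=True)
for (u0) in (160,225,290):
    print(u0); print('x',W[150:192:4,u0+20,0])
    print('y',W[165,u0:u0+55:3,1])
    print(W[146:196:3,u0:u0+55:3,2])
E
```

```text
160
x [605. 600. 595. 587. 577. 567. 557. 548. 539. 529. 520.]
y [388. 381. 371. 364. 341. 341. 342. 335. 327. 320. 312. 306. 298. 291. 286. 278. 271. 264. 257.]
[[ -3.  -5.  -4.   9.   9.  10.  11.   9.   8.  10.   8.  10.   9.   7.  10.  10.   6.  11.   9.]
 [ -3.   0.  -1.   8.  67.  65.  55.  52.  46.  11.   8.   9.  11.   7.  11.   9. 900.   7.   4.]
 [ -2.  -4.  -2.   9.  66.  52.  52.  50.  46.  42.  32.  28.  21.  16.   8.   8.   9.  11.   8.]
 [ -3.  -0.  -3.   8.  64.  41.  27.  24.  26.  27.  26.  24.  24.  16.  10.   7.   6.   8.  10.]
 [ -2.  -1.   9.   7.  65.  38.  15.  14.  12.  14.  15.  14.  11.  14.   8.  12.  10.   9.   7.]
 [ -5.  -1.   7.   9.  61.  39.  12.  12.  16.  13.  11.  12.  14.  12.   8.   8.   7.   7.   8.]
 [ -3.  -2.  10.  11.  62.  39.  15.  14.  15.  15.  15.  14.  13.  13.   9.   9.   9.   6.  10.]
 [ -1.  -2.  10.  64.  60.  35.  15.  13.  14.  14.  12.  14.  12.  16.   9.   8.  11.   9.   7.]
 [ -1.   0.  10.  68.  61.  37.  14.  15.  14.  12.  13.  10.  15.  13.   8.   9.  10.   9.   7.]
 [ -2.   0.   7.  69.  60.  32.  12.  13.  12.  12.  10.
[... 3363 characters left out ...]
8.  10.   9.]
 [  9.   9.   9.   9.  13.  16.  12.  16.  13.  12.  13.  11.  68.   7.   8.   8.   7.   7.  10.]
 [  7.   9.   9.  10.  17.  13.  14.  18.  15.  13.  17.  15.  66.  10.   8.   7.   9.   7.   9.]
 [  7.  10.   6.   9.  13.  14.  15.  15.  15.  15.  15.  12.  52.   8.   9.   9.  11.  11.   8.]
 [  6.  12.  11.   7.   9.   9. 900.  11.   8.   6.   9.   6.   9.   7.   6.   7.   8.   7.   7.]
 [  9.   8.  10.   7.  10.   9.   7.   9.   9.   7.   9.   8.   7.   8.   7.  10.   8.   8.   7.]
 [ 10.   9.   9.   7.   5.   7.   9.  14.   9.   8.   8.   9.   9.   9.   7.   9.   9.   9.   7.]
 [  6.   7.   5.  10.   6.  10.   7.   9.   9.  10.   9.   7.  10.   9.   8.   8.   9.   5.   8.]]
```

View pics/t1.png

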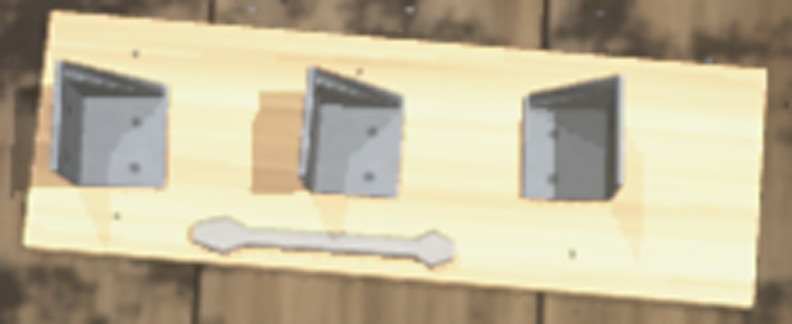

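View pics/s1.png

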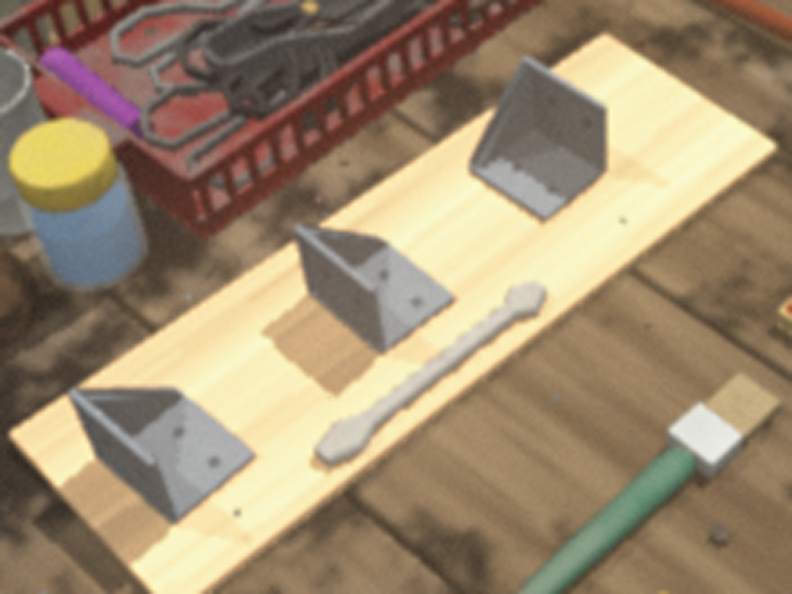

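The scene crop confirms it: the right-hand bracket stands on the right, and the other two stand on the left. The rib is 10 mm thick and accessible at 45°, so I'll grip it with the jaws along the bend. Approaching from up-left and rolling 90° finishes up-right. First I'll fit the pose.

```bash
cat > fit.py <<'E'
from h import *
from scipy.optimize import minimize
def boxd(P,lo,hi):
    c=(np.array(lo)+hi)/2; h=(np.array(hi)-lo)/2
    q=np.abs(P-c)-h
    return np.linalg.norm(np.maximum(q,0),axis=-1)+np.minimum(q.max(-1),0)
def sdf(P): # bracket frame: origin on outer bend corner at mid-length; x rib, -y plate, +z plate
    a=boxd(P,[-35,-60,0],[35,0,5]); b=boxd(P,[-35,-5,0],[35,0,60])
    # rib prism -y+z<57
    s=(-P[...,1]+P[...,2]-57)/np.sqrt(2)
    r=np.maximum(boxd(P,[25,-57,0],[35,0,57]),s)
    return np.minimum(np.minimum(a,b),r)
def toB(P,p,mir,z0=10):
    c,s=np.cos(p[2]),np.sin(p[2]); X=P-np.array([p[0],p[1],z0])
    x=c*X[...,0]+s*X[...,1]; y=-s*X[...,0]+c*X[...,1]; z=X[...,2]
    # mirrored: body z = world left(y), body -y = up
    return np.stack([x,-z,y],-1) if mir else np.stack([x,y,z],-1)
def fit(Ws,c0,mir,rad=70):
    P=np.concatenate([W.reshape(-1,3) for W in Ws])
    P=P[(np.hypot(P[:,0]-c0[0],P[:,1]-c0[1])<rad)&(P[:,2]>12.5)&(P[:,2]<80)]
    best=None
    cen=P.mean(0)
    for yaw in (-.2,0,.2):
        f=lambda p: np.mean(np.minimum(np.abs(sdf(toB(P,p,mir))),8)**2)
        for dy in (-25,25):
            r=minimize(f,[cen[0],cen[1]+dy,yaw],method='Nelder-Mead',options=dict(initial_simplex=[[cen[0],cen[1]+dy,yaw],[cen[0]+15,cen[1]+dy,yaw],[cen[0],cen[1]+dy+15,yaw],[cen[0],cen[1]+dy,yaw+.15]]))
            if best is None or r.fun<best.fun: best=r
    p=best.x; c,s=np.cos(p[2]),np.sin(p[2])
    ly=26 if mir else -26
    rib=np.array([p[0]+c*30-s*ly,p[1]+s*30+c*ly,36])
    return p,best.fun**.5,len(P),rib
E
python3 - <<'E'
from fit import *
np.set_printoptions(precision=3,suppress=True)
Z=[load('top0.npz'),load('scene0.npz')]; Ws=[world(z) for z in Z]
for c0 in ((575,320),(575,165),(575,15)):
  for mir in (0,1):
    for nm,ww in (('t',Ws[:1]),('s',Ws[1:]),('both',Ws)):
        p,e,n,rib=fit(ww,c0,mir); print(c0,mir,nm,p,'rms %.2f'%e,n,'rib',rib)
# board: color corners
z=Z[0];t=Ws[0]
for (u,v) in ((169,134),(367,149),(363,214),(163,198)): print((u,v),np.median(t[v-1:v+2,u-1:u+2].reshape(-1,3),0))
from station import bot
s=bot.sense(); print(cv2.Rodrigues(s['tool_rot'])[0])
E
```

```text
(575, 320) 0 t [575.573 342.076   0.002] rms 1.51 854 rib [605.623 316.134  36.   ]
(575, 320) 0 s [574.295 345.043  -0.035] rms 1.93 1198 rib [603.373 318.016  36.   ]
(575, 320) 0 both [575.091 345.038  -0.05 ] rms 1.83 2052 rib [603.748 317.565  36.   ]
(575, 320) 1 t [605.195 318.684   1.66 ] rms 3.66 854 rib [576.635 346.258  36.   ]
(575, 320) 1 s [579.476 291.701   0.268] rms 4.88 1198 rib [601.528 324.712  36.   ]
(575, 320) 1 both [578.331 289.323   0.167] rms 4.90 2052 rib [603.597 319.944  36.   ]
(575, 165) 0 t [577.59  189.185  -0.129] rms 2.83 826 rib [603.988 159.535  36.   ]
(575, 165) 0 s [574.687 190.261  -0.08 ] rms 2.89 1021 rib [602.51  161.943  36.   ]
(575, 165) 0 both [575.639 190.138  -0.095] rms 2.89 1847 rib [603.046 161.418  36.   ]
(575, 165) 1 t [604.249 161.954   1.589] rms 3.96 826 rib [577.713 191.481  36.   ]
(575, 165) 1 s [575.715 134.782   0.167] rms 5.65 1021 rib [600.991 165.395  36.   ]
(575, 165) 1 both [602.305 156.566   1.601] rms 4.39 1847 rib [575.413 185.768  36.   ]
(575, 15) 0 t [606.156  21.458  -1.605] rms 3.46 736 rib [579.152  -7.642  36.   ]
(575, 15) 0 s [601.711  18.858  -1.714] rms 4.05 1178 rib [571.704  -7.134  36.   ]
(575, 15) 0 both [603.088  19.     -1.712] rms 3.90 1914 rib [573.118  -7.034  36.   ]
(575, 15) 1 t [578.1    -5.466   0.092] rms 1.65 736 rib [605.596  23.17   36.   ]
(575, 15) 1 s [575.006  -3.201   0.041] rms 2.05 1178 rib [603.923  23.998  36.   ]
(575, 15) 1 both [575.444  -3.337   0.035] rms 1.94 1914 rib [604.513  23.699  36.   ]
(169, 134) [656.387 369.139   7.01 ]
(367, 149) [ 632.485 -107.486   -0.493]
(363, 214) [475.51  -97.79    5.836]
(163, 198) [499.959 373.464   5.937]
[[ 0.331 -0.     0.943]
 [-0.943  0.002  0.331]
 [-0.002 -1.     0.   ]]
```

```bash
cat > go.py <<'E'
import sys,numpy as np,cv2
from scipy.spatial.transform import Rotation as R
from station import bot
# usage: go.py x y z tiltdeg yaw ; tilt + = tool up-left pointing down-right
x,y,z,tilt,yaw=map(float,sys.argv[1:6])
s=bot.sense(); Rc=R.from_rotvec(s['tool_rot'])
t=np.radians(tilt)
X=np.array([1,0,0.]);Y=np.array([0,-np.sin(t),-np.cos(t)]);Z=np.cross(X,Y)
Rt=R.from_rotvec([0,0,yaw])*R.from_matrix(np.stack([X,Y,Z],1))
np.set_printoptions(precision=3,suppress=True)
print('now',s['clock'],s['eef_pos'],'q',s['q'],'w',s['width'],'F',s['ft_force'])
print('shift',Rc.inv().apply(np.array([x,y,z])-s['eef_pos']),'turn',(Rc.inv()*Rt).as_rotvec())
E
python3 go.py 600 100 200 45 0.05
```

```text
now 0.1 [ 198.699 -565.488  244.51 ] q [-1.348  0.359  1.511  0.     1.273 -0.115] w 85.31241733755236 F [0.323 0.003 0.181]
shift [-494.829   45.499  599.142] turn [-0.674 -1.212 -0.504]
```

```bash
python3 -m creep '[[[-495,45,600],[-0.674,-1.212,-0.504]],[[-495,45,600],[-0.674,-1.212,-0.504]],[[-495,45,600],[-0.674,-1.212,-0.504]],[[-495,45,600],[-0.674,-1.212,-0.504]],[[-495,45,600],[-0.674,-1.212,-0.504]]]' 45 60; python3 go.py 600 100 200 45 0.05
```

```text
clock: 0.52
eef_pos: [306.8, -386.5, 233.4]
tool_rot: [-1.858, 0.569, -0.587]
ft_force: [1.8, -0.0, -0.3]
width: 44.7
now 0.5167 [ 306.833 -386.542  233.408] q [-0.817  0.164  1.886 -0.385  0.954  0.096] w 44.73032429808224 F [ 1.813 -0.011 -0.32 ]
shift [ -85.999 -161.449  538.818] turn [-0.385 -0.695 -0.286]
```

```bash
python3 -m creep '[[[-86,-161,539],[-0.385,-0.695,-0.286]],[[-86,-161,539],[-0.385,-0.695,-0.286]],[[-86,-161,539],[-0.385,-0.695,-0.286]],[[-86,-161,539],[-0.385,-0.695,-0.286]],[[-86,-161,539],[-0.385,-0.695,-0.286]]]'; python3 go.py 600 100 200 45 0.05
```

```text
clock: 0.93
eef_pos: [413.7, -209.7, 221.5]
tool_rot: [-2.247, 0.118, -0.152]
ft_force: [0.3, -0.1, -1.4]
width: 45.1
now 0.9333 [ 413.651 -209.663  221.506] q [-0.126  0.25   1.994 -0.825  1.023  0.529] w 45.08181755213608 F [ 0.32  -0.076 -1.436]
shift [ 139.999 -183.788  278.751] turn [-0.102 -0.186 -0.075]
```

```bash
python3 -m creep '[[[140,-184,279],[-0.102,-0.186,-0.075]],[[140,-184,279],[-0.102,-0.186,-0.075]],[[140,-184,279],[-0.102,-0.186,-0.075]],[[140,-184,279],[-0.102,-0.186,-0.075]],[[140,-184,279],[-0.102,-0.186,-0.075]]]'; python3 go.py 600 100 200 45 0.05
```

```text
clock: 1.35
eef_pos: [519.8, -30.7, 208.3]
tool_rot: [-2.356, -0.06, 0.026]
ft_force: [1.0, -0.7, -0.1]
width: 45.0
now 1.35 [519.844 -30.696 208.304] q [ 0.289  0.462  1.759 -0.803  1.271  0.626] w 44.98189763420497 F [ 0.954 -0.656 -0.115]
shift [ 86.812 -83.571  95.157] turn [0.    0.002 0.   ]
```

Good. Next is the pre-grasp pose (604, 80, 94), then down the 45° line.

```bash
python3 -m creep '[[[87,-84,95],[0,0,0]],[[87,-84,95],[0,0,0]],[[87,-84,95],[0,0,0]],[[87,-84,95],[0,0,0]],[[87,-84,95],[0,0,0]]]'; python3 go.py 604 82 96 45 0.05
```

```text
clock: 1.77
eef_pos: [603.9, 105.7, 198.9]
tool_rot: [-2.352, -0.068, 0.025]
ft_force: [1.3, -0.3, 0.2]
width: 45.2
now 1.7667 [603.946 105.7   198.918] q [ 0.446  0.63   1.443 -0.716  1.462  0.619] w 45.23742937100665 F [ 1.269 -0.254  0.227]
shift [-1.534 89.681 55.756] turn [-0.003  0.003  0.006]
```

```bash
python3 -m creep '[[[-1.5,90,56],[0,0,0]],[[-1.5,90,56],[0,0,0]],[[-1.5,90,56],[0,0,0]],[[-1.5,90,56],[0,0,0]],[[-1.5,90,56],[0,0,0]]]'; python3 - <<'E'
from h import *
for n in ('scene','top'):
    z=snap(n,'1'); cv2.imwrite(f'pics/{n}1.png',z['p'][:,:,::-1])
    crop(z,f'pics/{n}1c.png',*( (200,100,160,120) if n=='scene' else (250,110,150,110)),5)
E
python3 go.py 604 22.4 35.7 45 0.05
```

```text
clock: 2.18
eef_pos: [602.9, 81.0, 94.7]
tool_rot: [-2.354, -0.065, 0.029]
ft_force: [-0.1, -0.6, 0.2]
width: 45.0
now 2.2833 [604.845  82.15   97.159] q [ 0.414  0.744  1.524 -0.757  1.299  0.734] w 44.86396507708273 F [ 0.372 -1.424  0.17 ]
shift [-4.486 85.597  1.024] turn [-0.003  0.002  0.008]
```

View pics/scene1.png

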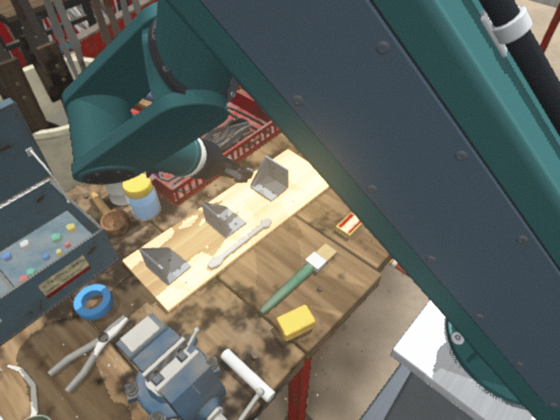

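View pics/top1c.png

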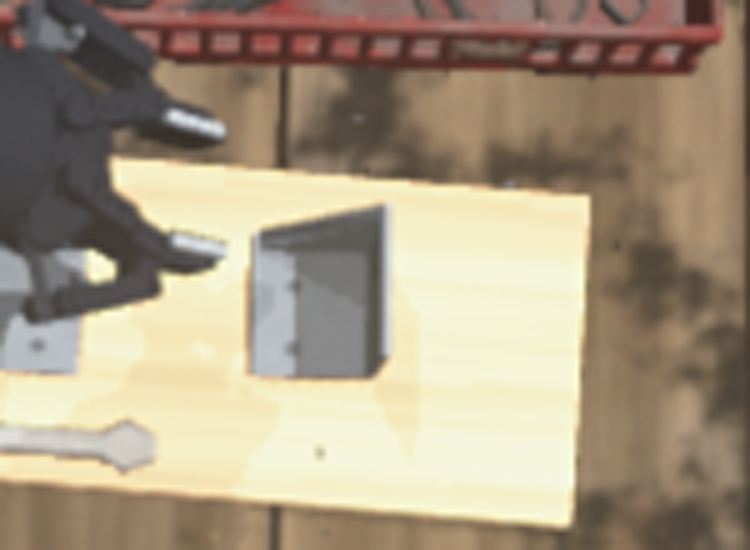

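```bash
python3 - <<'E'
from fit import *
np.set_printoptions(precision=1,suppress=True,linewidth=200)
W0=world(load('top0.npz')); W1=world(load('top1.npz'))
P=W0[75:118,200:235].reshape(-1,3); P=P[P[:,2]<300]; hi=P[P[:,2]>60]; print('jar',hi.min(0),hi.max(0)); 
P=W0[85:126,236:395].reshape(-1,3); P=P[(P[:,2]>20)&(P[:,2]<300)]; print('basket',np.percentile(P,[1,99],axis=0))
for n,(r0,r1,c0,c1) in (('far tip',(131,138,283,296)),('near tip',(156,163,284,296))):
    Q=W1[r0:r1,c0:c1].reshape(-1,3); Q=Q[Q[:,2]>60]; print(n,Q.mean(0),Q.min(0),Q.max(0))
# robot low points new
d=(W1[...,2]-W0[...,2]>25)
Q=W1[d]; 
for y0 in range(60,420,30):
    q=Q[(Q[:,1]>y0)&(Q[:,1]<y0+30)&(Q[:,0]>500)]
    if len(q): print(y0,len(q),q[:,0].min(),q[:,0].max(),q[:,2].min())
p,e,n,rib=fit([W1],(575,15),1,55); print(p,e,n,rib)
E
```

```text
jar [707.4 221.1  60.1] [767.5 283.3  94.6]
basket [[ 693.3 -157.9   20.8]
 [ 777.1  198.6   71.5]]
far tip [631.5  84.7 107.8] [626.8  71.2  95.9] [641.1  95.4 123.7]
near tip [576.8  81.  108.2] [568.6  67.5  91.5] [583.4  91.8 125.9]
60 150 568.6892789059825 641.0660681192912 83.88792353097188
90 512 540.7222919896658 664.3809446091228 93.61582297908353
120 973 534.2941871031853 669.2231699120617 114.05447866242726
150 739 539.7798674191284 667.278054344678 149.6275448299547
180 846 558.1607122931734 632.7872149109187 188.47551057182835
210 1350 500.01202036857825 632.7814285849707 216.22083501792306
240 2458 500.0218048661924 627.4943198161906 247.72534118851007
270 2100 500.07256184733814 652.2462501082945 312.3300014961327
300 1104 517.7877946676374 660.8403068717886 351.931466277855
330 223 516.4406771533485 660.6657421043755 373.3497642602793
360 565 516.9946582680982 606.7941934824775 351.23428872948347
390 28 542.1836825354707 577.3675936107998 340.2697948638018
[577.9  -5.6   0.1] 1.4489112114456422 781 [605.4  23.   36. ]
```

```bash
python3 -m creep '[[[-3,30,1],[0,0,0.008]],[[-4,60,1],[0,0,0.008]],[[-4,72,1],[0,0,0.008]],[[-4,72,1],[0,0,0.008]],[[-4,72,1],[0,0,0.008]]]'; python3 go.py 604.5 22.4 35.7 45 0.05
```

```text
clock: 2.7
eef_pos: [604.5, 32.1, 46.6]
tool_rot: [-2.352, -0.059, 0.025]
ft_force: [1.1, -0.2, -0.2]
width: 45.1
now 2.7 [604.531  32.051  46.643] q [ 0.343  0.797  1.588 -0.816  1.185  0.782] w 45.143539095000165 F [ 1.095 -0.181 -0.239]
shift [-0.515 14.555  0.875] turn [-0.003  0.     0.   ]
```

```bash
python3 -m creep '[[[-0.5,10,1],[0,0,0]],[[-0.5,14.5,1],[0,0,0]],[[-0.5,14.5,1],[0,0,0]]]'; python3 -m creep '[[[0,0,0],[0,0,0]],[[0,0,0],[0,0,0]],[[0,0,0],[0,0,0]],[[0,0,0],[0,0,0]],[[0,0,0],[0,0,0]]]' 0 50;  python3 go.py 604.5 22.4 35.7 45 0.05
```

```text
clock: 2.95
eef_pos: [604.6, 22.5, 35.7]
tool_rot: [-2.352, -0.059, 0.024]
ft_force: [-0.4, -0.1, -0.8]
width: 44.7
clock: 3.37
eef_pos: [604.8, 22.8, 36.1]
tool_rot: [-2.352, -0.06, 0.024]
ft_force: [-1.1, 1.4, 2.6]
width: 8.7
now 3.3667 [604.831  22.788  36.05 ] q [ 0.33   0.81   1.599 -0.831  1.161  0.795] w 8.682566033526436 F [-1.088  1.383  2.571]
shift [-0.35   0.51  -0.017] turn [-0.003 -0.     0.001]
```

Closed on about 9 mm, which matches the rib. Next: firm up the grip, lift 60 mm, and look.

```bash
python3 -m creep '[[[0,0,0],[0,0,0]],[[0,-14,-14],[0,0,0]],[[0,-28,-28],[0,0,0]],[[0,-42,-42],[0,0,0]],[[0,-42,-42],[0,0,0]]]' 0 80; python3 - <<'E'
from h import *
for n in ('scene','top'):
    z=snap(n,'2')
    crop(z,f'pics/{n}2c.png',*( (180,100,160,120) if n=='scene' else (250,110,150,110)),5)
E
```

```text
clock: 3.78
eef_pos: [606.5, 23.0, 98.5]
tool_rot: [-2.352, -0.063, 0.019]
ft_force: [0.4, 0.3, -2.0]
width: 7.7
```

View pics/scene2c.png

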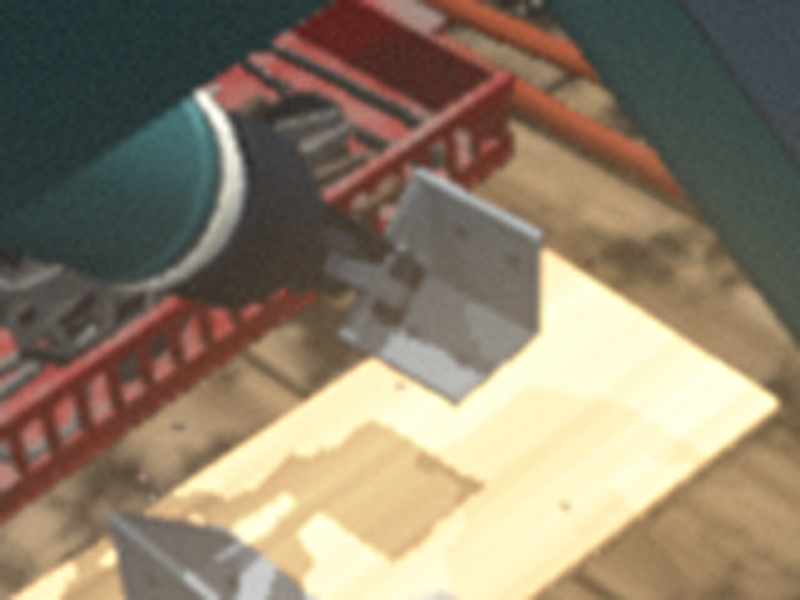

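View pics/top2c.png

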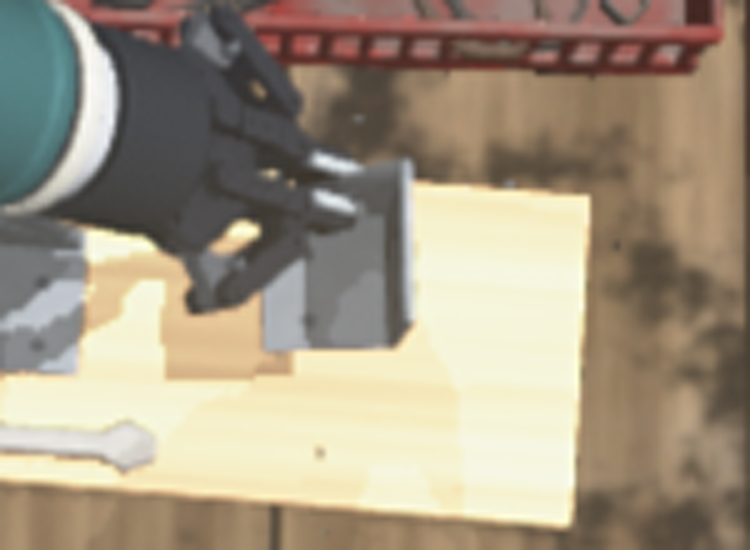

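The bracket is firmly held and clear of the board. Roll +90° about tool x, in calls of 5 rows.

```bash
python3 -m creep '[[[0,0,0],[0.12,0,0]],[[0,0,0],[0.24,0,0]],[[0,0,0],[0.36,0,0]],[[0,0,0],[0.48,0,0]],[[0,0,0],[0.6,0,0]]]'; python3 go.py 604.5 22.4 98 -45 0.05
```

```text
clock: 4.3
eef_pos: [604.9, 23.5, 95.0]
tool_rot: [-1.746, -0.047, 0.035]
ft_force: [-1.5, -0.4, -2.7]
width: 7.9
now 4.3 [604.942  23.496  94.964] q [ 0.028  0.54   1.648 -0.215  0.957  0.102] w 7.883609246550401 F [-1.492 -0.382 -2.679]
shift [-0.488 -2.804 -1.585] turn [0.961 0.002 0.003]
```

```bash
python3 -m creep '[[[0,-2,-1],[0.12,0,0]],[[0,-3,-1.5],[0.24,0,0]],[[0,-3,-1.5],[0.36,0,0]],[[0,-3,-1.5],[0.48,0,0]],[[0,-3,-1.5],[0.6,0,0]]]'; python3 go.py 604.5 22.4 98 -45 0.05
```

```text
clock: 4.72
eef_pos: [605.1, 22.1, 98.0]
tool_rot: [-1.14, -0.033, 0.042]
ft_force: [-1.1, 0.6, -2.4]
width: 8.2
now 4.7167 [605.08   22.141  98.038] q [-0.316  0.591  1.622  0.447  1.128 -0.602] w 8.221760717693986 F [-1.145  0.647 -2.415]
shift [-0.566  0.153  0.247] turn [0.355 0.003 0.004]
```

```bash
python3 -m creep '[[[0,0,0],[0.12,0,0]],[[0,0,0],[0.24,0,0]],[[0,0,0],[0.355,0,0]],[[0,0,0],[0.355,0,0]],[[0,0,0],[0.355,0,0]]]'; python3 - <<'E'
from h import *
for n in ('scene','top'):
    z=snap(n,'3')
    crop(z,f'pics/{n}3c.png',*( (180,100,160,120) if n=='scene' else (250,110,150,110)),5)
E
python3 go.py 604.5 22.4 98 -45 0.05
```

```text
clock: 5.13
eef_pos: [604.0, 20.9, 95.1]
tool_rot: [-0.786, -0.018, 0.045]
ft_force: [-0.1, -1.0, -1.9]
width: 8.2
now 5.2333 [604.568  22.718  97.421] q [-0.462  0.725  1.573  0.682  1.355 -0.844] w 8.279112769858113 F [ 0.112 -0.743 -1.274]
shift [-0.083 -0.632  0.186] turn [0.002 0.002 0.002]
```

View pics/scene3c.png

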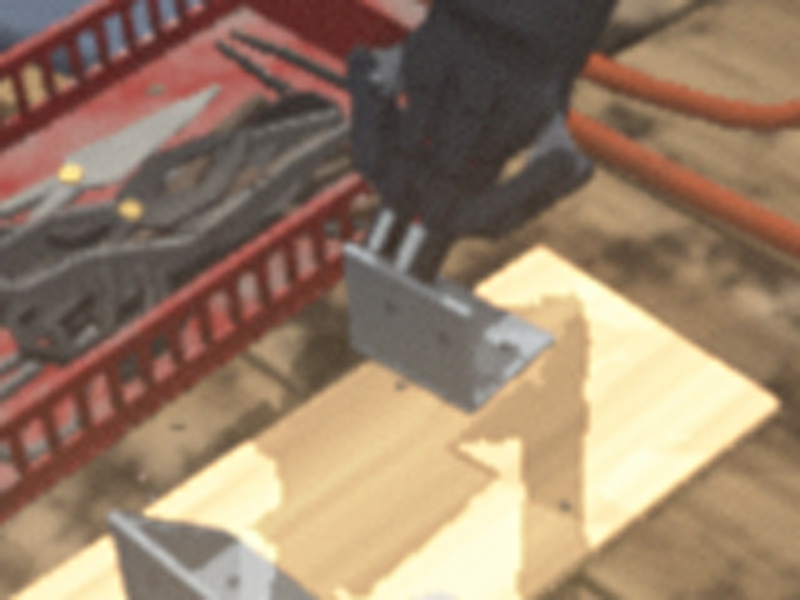

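View pics/top3c.png

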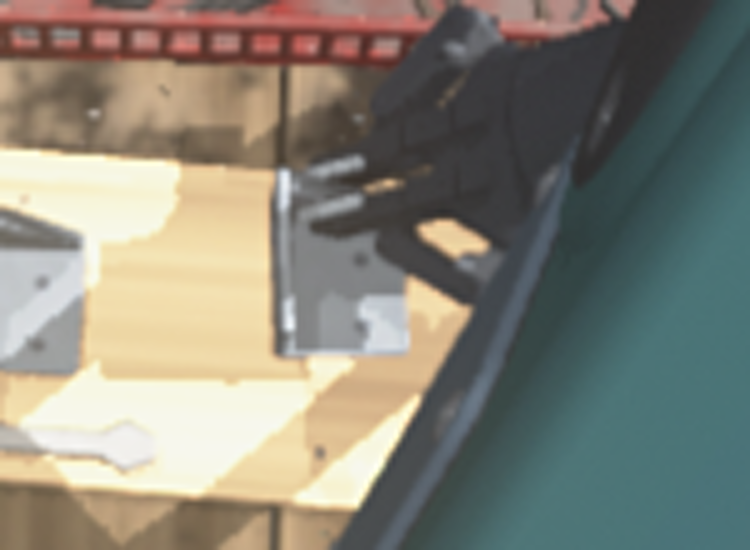

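Now it stands with its plate on the left. I'll check sag in hand before lowering.

```bash
python3 - <<'E'
from fit import *
from scipy.spatial.transform import Rotation as R
np.set_printoptions(precision=2,suppress=True)
W=[world(load('top3.npz')),world(load('scene3.npz'))]
# 6dof fit: points in a box near bracket, below gripper, truncated
for nm,ww in (('t',W[:1]),('s',W[1:]),('both',W)):
    P=np.concatenate([w.reshape(-1,3) for w in ww])
    P=P[(abs(P[:,0]-575)<55)&(P[:,1]>-25)&(P[:,1]<65)&(P[:,2]>50)&(P[:,2]<140)]
    f=lambda p: np.mean(np.minimum(np.abs(sdf(R.from_rotvec(p[3:]).inv().apply(P-p[:3]))),4)**2)
    r=minimize(f,[575,48,72,0,0,.05],method='Nelder-Mead',options=dict(maxiter=4000,initial_simplex=np.array([575,48,72,0,0,.05])+np.vstack([np.zeros(6),np.diag([5,5,5,.1,.1,.1])])))
    print(nm,r.x,r.fun**.5,len(P), 'rib',R.from_rotvec(r.x[3:]).apply([30,-26,26])+r.x[:3])
E
```

```text
t [572.84  46.01  68.79   0.01   0.01   0.02] 2.627718135539648 1181 rib [603.57  20.47  94.39]
s [572.24  45.07  65.62  -0.    -0.02   0.05] 2.6400074528573354 1292 rib [602.95  20.58  92.25]
both [573.69  45.26  66.46  -0.    -0.06   0.04] 2.656496652976405 2473 rib [603.17  20.49  94.18]
```

Level within a few degrees. Lower 54 mm, then inch down to contact.

```bash
python3 -m creep '[[[0,14,-14],[0,0,0]],[[0,28,-28],[0,0,0]],[[0,38,-38],[0,0,0]],[[0,38,-38],[0,0,0]],[[0,38,-38],[0,0,0]]]'; python3 go.py 604.5 22.4 36 -45 0.05
```

```text
clock: 5.65
eef_pos: [604.3, 23.8, 44.0]
tool_rot: [-0.788, -0.022, 0.049]
ft_force: [0.0, 0.0, -1.8]
width: 8.2
now 5.65 [604.343  23.836  44.005] q [-0.46   0.803  1.585  0.696  1.286 -0.902] w 8.236266041826676 F [ 0.047  0.029 -1.788]
shift [ 0.066  4.658 -6.668] turn [ 0.003  0.003 -0.   ]
```

```bash
python3 -m creep '[[[0,2,-2],[0,0,0]],[[0,4,-4],[0,0,0]],[[0,4,-4],[0,0,0]]]'; python3 -m creep '[[[0,0.7,-0.7],[0,0,0]],[[0,1.4,-1.4],[0,0,0]],[[0,1.4,-1.4],[0,0,0]]]';python3 go.py 604.5 22.4 36 -45 0.05
```

```text
clock: 5.9
eef_pos: [605.1, 24.1, 41.0]
tool_rot: [-0.786, -0.024, 0.048]
ft_force: [-1.8, -1.6, 9.4]
width: 8.1
clock: 6.15
eef_pos: [605.9, 23.9, 40.9]
tool_rot: [-0.785, -0.026, 0.047]
ft_force: [-0.6, -4.0, 8.7]
width: 8.0
now 6.15 [605.875  23.863  40.949] q [-0.461  0.809  1.583  0.701  1.283 -0.909] w 8.043520259445065 F [-0.598 -4.016  8.682]
shift [-1.48   2.51  -4.475] turn [-0.     0.006  0.003]
```

Contact came about 5 mm earlier than expected, so I'll take a look.

```bash
python3 - <<'E'
from fit import *
from scipy.spatial.transform import Rotation as R
np.set_printoptions(precision=2,suppress=True)
for n in ('scene','top'):
    z=snap(n,'4')
    crop(z,f'pics/{n}4c.png',*( (200,120,130,97) if n=='scene' else (250,110,150,110)),6 if n=='scene' else 5)
W=[world(load('top4.npz')),world(load('scene4.npz'))]
for nm,ww in (('t',W[:1]),('s',W[1:]),('both',W)):
    P=np.concatenate([w.reshape(-1,3) for w in ww])
    P=P[(abs(P[:,0]-575)<50)&(P[:,1]>-25)&(P[:,1]<65)&(P[:,2]>13)&(P[:,2]<85)]
    f=lambda p: np.mean(np.minimum(np.abs(sdf(R.from_rotvec(p[3:]).inv().apply(P-p[:3]))),4)**2)
    r=minimize(f,[575,48,14,0,0,.05],method='Nelder-Mead',options=dict(maxiter=4000,initial_simplex=np.array([575,48,14,0,0,.05])+np.vstack([np.zeros(6),np.diag([5,5,5,.1,.1,.1])])))
    print(nm,r.x,r.fun**.5,len(P), 'rib',R.from_rotvec(r.x[3:]).apply([30,-26,26])+r.x[:3])
E
```

```text
t [575.49  48.07  14.29  -0.     0.     0.03] 2.7025967942705127 851 rib [606.19  22.9   40.29]
s [573.71  47.65  15.34  -0.    -0.01   0.05] 2.6601743952118895 1168 rib [604.78  23.33  41.71]
both [573.98  47.57  14.5   -0.01  -0.     0.05] 2.6947754911185635 2019 rib [605.04  23.18  40.81]
```

View pics/scene4c.png

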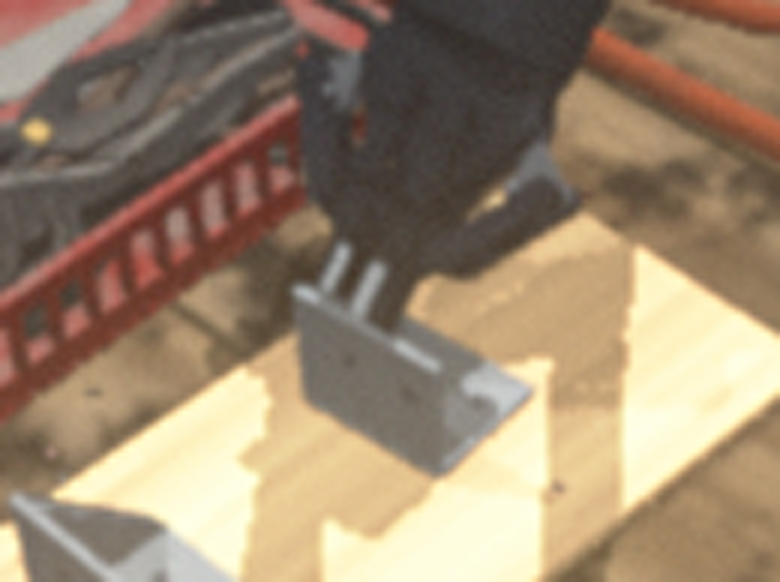

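View pics/top4c.png

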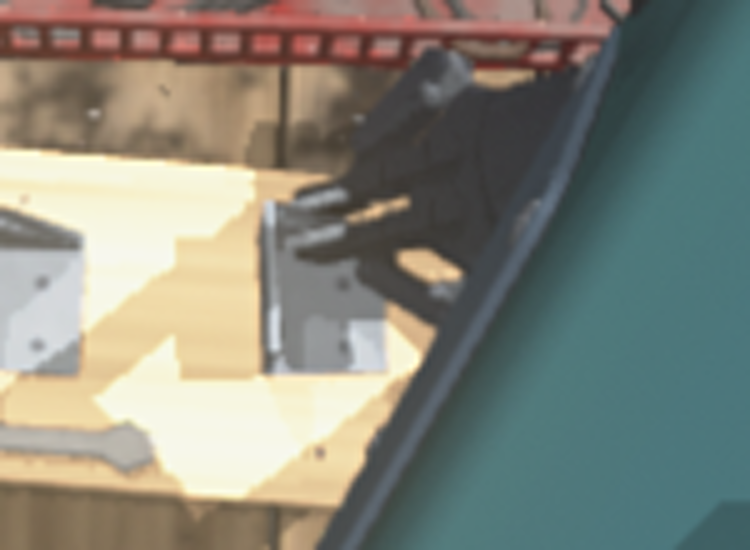

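```bash
python3 - <<'E'
from fit import *
np.set_printoptions(precision=1,suppress=True,linewidth=220)
W=world(load('top4.npz')); W0=world(load('top0.npz'))
print('knuckle',W[121:130:2,328:344:3].reshape(-1,3))
S=world(load('scene4.npz'))
# base plate visible top near (x 545..575,y -5..40): heights vs board
for nm,w in (('t',W),('s',S)):
  P=w.reshape(-1,3)
  for x0 in (538,548,558,568,578,588):
    o=[]
    for y0 in range(-20,45,8):
        q=P[(P[:,0]>=x0)&(P[:,0]<x0+10)&(P[:,1]>=y0)&(P[:,1]<y0+8)&(P[:,2]<40)][:,2]
        o.append(np.median(q) if len(q)>3 else np.nan)
    print(nm,x0,np.array(o))
  q=P[(P[:,0]>500)&(P[:,0]<530)&(P[:,1]>0)&(P[:,1]<60)][:,2]; print('board',np.median(q))
  q=P[(P[:,0]>545)&(P[:,0]<600)&(P[:,1]>40)&(P[:,1]<60)&(P[:,2]>60)&(P[:,2]<90)]; print('plate top',np.percentile(q[:,2],[10,50,90]) , np.polyfit(q[:,0],q[:,2],1))
from station import bot
s=bot.sense(); print(s['clock'],s['eef_pos'],s['ft_force'],s['moment'])
E
```

```text
knuckle [[697.3 -12.4  13.2]
 [696.6 -19.3  15.6]
 [666.8 -14.7  99.3]
 [665.2 -20.4 104.4]
 [666.2 -27.2 102.1]
 [670.2 -35.5  91.6]
 [696.1 -13.8   2.3]
 [696.6 -21.2   1.6]
 [662.  -14.6 100.2]
 [660.4 -20.3 105.3]
 [663.1 -27.9  98.3]
 [665.9 -35.7  90.7]
 [693.  -14.6  -3.2]
 [660.2  -9.2  92. ]
 [658.  -14.8  98.8]
 [658.6 -21.5  97.6]
 [657.8 -27.6 100.6]
 [656.8 -33.5 104. ]
 [657.5  -3.5  86. ]
 [655.4  -9.2  92.8]
 [653.8 -15.   98.1]
 [654.3 -21.7  97.1]
 [653.7 -27.8  99.5]
 [649.6 -32.2 112. ]
 [653.6  -3.8  84.2]
 [651.4  -9.5  91.2]
 [652.4 -16.3  88.9]
 [651.1 -22.3  93.1]
 [649.5 -28.   98.5]
 [644.8 -32.1 113. ]]
t 538 [ 8.4 12.   9.7 12.4 11.1 11.4 13.  11.7  8.5]
t 548 [ 8.6 14.1 13.4 13.8 13.5 13.4 13.7 13.7 10. ]
t 558 [ 9.3 13.4 13.  13.3 12.2 14.8 13.  12.7  9.8]
t 568 [ 9.  14.7 14.  14.3 13.2 13.3 13.9 13.   9.1]
t 578 [ nan 13.9 13.1 13.4 13.8 13.1 14.1 14.6 28.1]
t 588 [ nan  nan  nan 12.9 14.3 14.1 14.5 13.7 10.5]
board 11.3579965794899
plate top [65.8 68.4 70.4] [-0.  77.9]
s 538 [10.7 15.3 13.9 14.8 14.5 14.5 14.4 15.9 20.8]
s 548 [11.8 16.1 16.1 16.3 15.5 15.8  nan  nan 22.7]
s 558 [11.3 15.8 16.  16.3 15.9  nan  nan  nan 22.2]
s 568 [ 9.9 16.6 15.9  nan  nan  nan  nan  nan 20.5]
s 578 [10.9 16.6 15.6  nan  nan  nan  nan  nan 23.3]
s 588 [11.3 14.3 15.2  nan  nan  nan  nan  nan 25.4]
board 10.250977424855458
plate top [62.1 67.9 71. ] [-0.  73.8]
6.25 [605.9  23.9  41. ] [-1.3 -3.4  8.7] [0.3 0.2 0.2]
```

The base plate's top reads 13–16 mm and the standing plate's top 68 mm, the same as the seated neighbours. So it is flat on the board and level. Release now.

```bash
python3 -m creep '[[[0,0,0],[0,0,0]],[[0,0,0],[0,0,0]],[[0,0,0],[0,0,0]],[[0,0,0],[0,0,0]]]' 40; python3 -m creep '[[[0,-15,0],[0,0,0]],[[0,-40,0],[0,0,0]],[[0,-75,0],[0,0,0]],[[0,-110,0],[0,0,0]],[[0,-110,0],[0,0,0]]]'; python3 go.py 450 -350 250 0 0
```

```text
clock: 6.58
eef_pos: [605.9, 23.9, 40.9]
tool_rot: [-0.785, -0.026, 0.047]
ft_force: [-0.1, 0.3, 0.9]
width: 39.9
clock: 7.0
eef_pos: [613.0, -59.9, 123.2]
tool_rot: [-0.791, -0.033, 0.041]
ft_force: [1.3, -0.7, 1.6]
width: 40.0
now 7.0 [612.964 -59.877 123.209] q [-0.564  0.727  1.469  0.623  1.476 -0.853] w 39.97642406306277 F [ 1.345 -0.724  1.578]
shift [-175.167 -290.026 -109.571] turn [-0.78   0.052 -0.006]
```

```bash
python3 -m creep '[[[-80,-170,-30],[0,0,0]],[[-80,-170,-30],[0,0,0]],[[-80,-170,-30],[0,0,0]],[[-80,-170,-30],[0,0,0]],[[-80,-170,-30],[0,0,0]]]'; python3 - <<'E'
from h import *
z=snap('top','5'); cv2.imwrite('pics/top5.png',z['p'][:,:,::-1])
E
python3 go.py 450 -350 250 0 0
```

```text
clock: 7.42
eef_pos: [537.4, -207.6, 223.9]
tool_rot: [-0.793, -0.033, 0.039]
ft_force: [0.4, -0.6, -1.5]
width: 39.8
now 7.4667 [ 537.21  -211.879  225.751] q [-0.801  0.629  1.358  0.501  1.753 -0.916] w 40.1188787239997 F [-0.103 -2.933  0.04 ]
shift [ -92.943 -112.074  -77.924] turn [-0.773  0.049 -0.001]
```

View pics/top5.png

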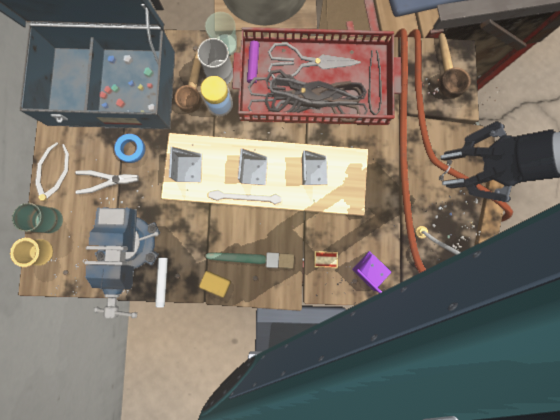

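The view is clear, and the right bracket at (315,168) now has its standing plate on the left. I'll do a final fit against the start before handing in.

```bash
python3 - <<'E'
from fit import *
np.set_printoptions(precision=3,suppress=True)
z=load('top5.npz'); s=snap('scene','5'); crop(z,'pics/t5c.png',155,130,220,90,3.6); crop(s,'pics/s5c.png',120,140,220,165,3.6)
W=world(z); W0=world(load('top0.npz'))
for c0,m0 in (((575,320),0),((575,165),0),((575,15),1)):
    a=fit([W0],c0,m0); b=fit([W],(c0[0],c0[1]+(10 if m0 else 0)),0); print(a[0],'%.2f'%a[1],a[3],'->',b[0],'%.2f'%b[1],b[3])
x=np.array([1,-.05])/np.hypot(1,.05); print('board-mid x', (np.array(b[3][:2])-np.array([566,134]))@x)
P=W.reshape(-1,3); q=P[(P[:,0]>540)&(P[:,0]<612)&(P[:,1]>40)&(P[:,1]<60)&(P[:,2]>58)&(P[:,2]<90)]; print('plate top',np.median(q[:,2]),np.polyfit(q[:,0],q[:,2],1))
from station import bot
print(bot.sense()['joint_velocities'])
E
```

```text
[575.573 342.076   0.002] 1.51 [605.623 316.134  36.   ] -> [575.651 342.087   0.002] 1.50 [605.704 316.149  36.   ]
[577.59  189.185  -0.129] 2.83 [603.988 159.535  36.   ] -> [577.837 189.466  -0.131] 2.75 [604.175 159.763  36.   ]
[578.1    -5.466   0.092] 1.65 [605.596  23.17   36.   ] -> [577.555  46.957  -0.021] 1.73 [606.994  20.323  36.   ]
board-mid x 46.61974517103571
plate top 67.7115816250477 [-0.024 80.963]
[ 0.058  0.027  0.064  0.042 -0.055  0.009]
```

View pics/t5c.png

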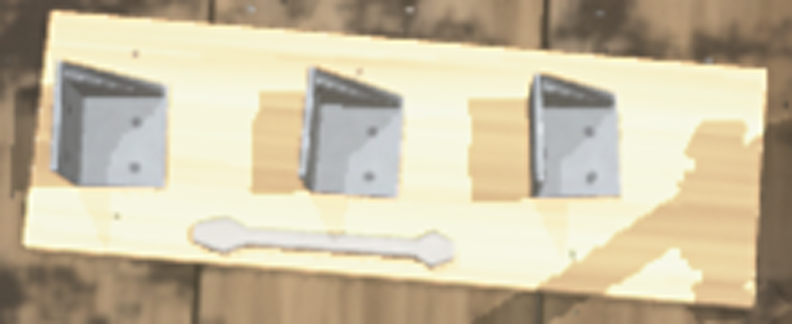

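View pics/s5c.png

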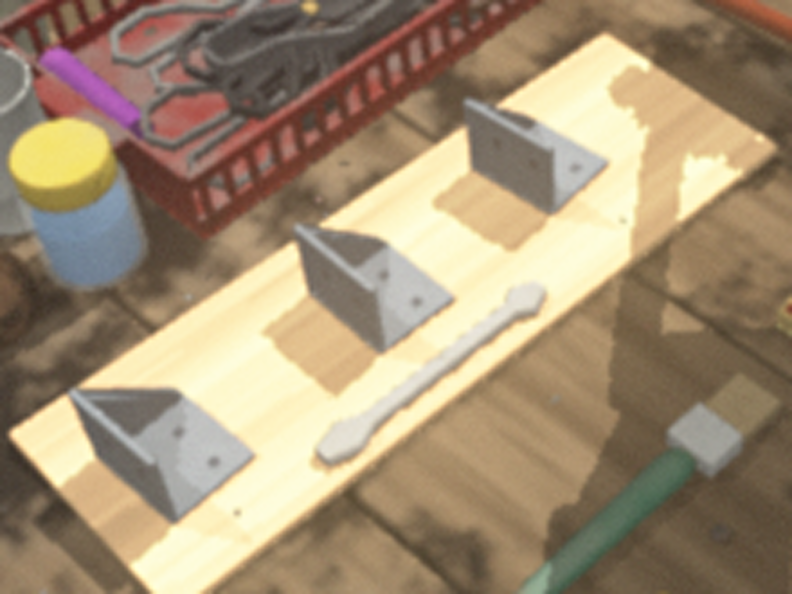

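All three brackets now stand the same way, flat on the board, and the other two haven't moved. I'll let the arm settle and hand in.

```bash
python3 -m creep '[[[0,0,0],[0,0,0]],[[0,0,0],[0,0,0]],[[0,0,0],[0,0,0]]]'; python3 -c "
from station import bot
print(bot.finish_job())"
```

```text
clock: 7.77
eef_pos: [538.2, -208.6, 223.8]
tool_rot: [-0.795, -0.034, 0.036]
ft_force: [-0.6, 0.6, 0.2]
width: 40.0
the job is handed in; nothing more can be done
None
```

The right-hand bracket was the mirrored one. I gripped it by its rib, lifted it, rolled it 90° about its bend and set it back in its place. I handed the job in at about 7.8 s; no verdict is reported.

**Tipped bracket:** In the last pictures its standing plate is on the left and its ribbed end points away. It lies level and flat on the board, with the top of the standing plate at about 68 mm, matching the other two. Its rib is about 3 mm from where it started and about 47 mm beyond the board's middle. Its yaw is within about 0.05 rad of the board.

**Other two brackets:** Their fitted positions changed by less than 0.5 mm. The gripper was clear of everything at hand-in.

**Checks that disagreed:**
- **Contact height:** On set-down, contact came with the tool about 5 mm higher than I expected. A six-axis fit then put the bracket about 4 mm too high. Direct depth readings showed the plates at the right heights, so I trusted those and released.
- **Yaw at the start:** The two cameras differed by about 0.05 rad on the tipped bracket's starting yaw, which is small against the limit.

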